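# Close the crown flask and hold its cover plate over the screw holes

### The job

Swing the hinged upper half of the crown flask steadily down until it is fully closed on the lower half; do not let it slam. Then pick up the loose D-shaped cover plate and hold it level over the flask, straight edge to the hinge, hovering a few millimetres above the top without resting on it, with its three holes lined up over the three threaded holes so that I can start the screws. Finish like that, with the plate held motionless in the air, and leave everything else on the bench where it stands.

Things in the scene. Friction and masses are not known exactly. Their poses are not given: they have to be found in the camera images.
- flask: lower half of the aluminium crown flask in its steel bench cradle (132 x 116 mm), fixed to the bench. Origin at bench height under the middle; z up, x towards the hinge. D-shaped, 88 mm wide: round of 44 mm radius about the origin towards -x, straight back at x = +40 mm. When closed the flask's flat top is 63 mm above the bench, threaded holes at x, y = (-50, 0), (26, 50), (26, -50) mm
- flask_upper (a joint): angle of the hinged upper half of the flask: 0 = fully closed on the lower half (its stop), grows as it swings up and back about the hinge at the flask's rear (+x); 1.57 = standing upright. The hinge is stiff: the half stays where it is left and does not fall; about 3 N at the nose moves it
- flask_hinge (a point): middle of the hinge pin, 37 mm above the bench, 48 mm behind the flask's middle. Axes turn with the upper half: y along the pin, -x towards its nose, z out of its top face (up when closed). The upper half is a D-shaped block filled with hard plaster, from 0 to 26 mm along this z, 88 mm wide, reaching 92 mm from the pin at its nose; a 20 mm round ear beyond it to 108 mm, one at each rear side
- flask_nose (a point): point on the rim of the upper half's top face (the face that is up when closed) just behind the front ear, 88 mm from the pin along -x and 26 mm along z of flask_hinge: a good place to push the half shut. Same axes as flask_hinge
- cover_plate: loose aluminium cover plate, 0.13 to 0.22 kg, flat on the bench. Origin: middle of its underside; z up. D-shaped, 6 mm thick: 44 mm radius towards -x, straight edge at x = +40 mm (goes to the hinge side), three 20 mm ears. A lifting lug stands at its middle to be pinched from above: 40 mm along the plate's x, 12 mm thick along its y, up to 34 mm above the underside; round it a foot 18 mm wide, 3 mm high
- cover_hole0 (a point): axis of the 10 mm through-hole in the cover plate's ear: the front ear, at the nose (-x); the point lies in the plate's underside at (-50, 0, 0) mm in the plate's frame; z up through the plate
- cover_hole1 (a point): axis of the 10 mm through-hole in the cover plate's ear: the rear ear on the +y side; the point lies in the plate's underside at (+26, +50, 0) mm in the plate's frame; z up through the plate
- cover_hole2 (a point): axis of the 10 mm through-hole in the cover plate's ear: the rear ear on the -y side; the point lies in the plate's underside at (+26, -50, 0) mm in the plate's frame; z up through the plate
- thread0 (a point): mouth of the 6 mm threaded hole in the front ear, at the nose (-x) of the flask's upper half, in its top face; belongs under cover_hole0. It moves with the upper half; when closed it is 63 mm above the bench, z up
- thread1 (a point): mouth of the 6 mm threaded hole in the rear ear on the +y side of the flask's upper half, in its top face; belongs under cover_hole1. It moves with the upper half; when closed it is 63 mm above the bench, z up
- thread2 (a point): mouth of the 6 mm threaded hole in the rear ear on the -y side of the flask's upper half, in its top face; belongs under cover_hole2. It moves with the upper half; when closed it is 63 mm above the bench, z up
- acrylic_tray: bystander, loose: pink acrylic tray, 120 x 85 x 16 mm, with the three knurled screws (tips up to 31 mm) standing in it. Origin under its middle
- dappen_holder: bystander, loose: small chrome stand with a glass dish, 48 mm across the foot, 46 mm tall. Origin under its middle
- burr_guard: bystander, loose: matte grey bent-sheet hood, open to the front, 50 x 80 x 58 mm. Origin under its middle
- bronze_weight: bystander, loose: small round bronze weight with a knob, 32 mm across, 37 mm tall. Origin under its middle
- mixing_bowl: bystander, loose: dark green rubber mixing bowl, 110 mm across the rim, 55 mm tall. Origin under its middle
- plaster_spatula: bystander, loose: spatula with a wooden handle, 190 mm long, lying flat along its own x axis. Origin under its middle
Not all that is in view belongs to the job. Leave any green look-alike of the cover_plate alone. What is shaped like the flask but orange is not meant.

How it is judged:
By the outcome, as a careful person would: the job done as asked, in the order asked, and still so for the second after the job is handed in, while the arm keeps its last pose, push and grip.
It also fails if it takes over 58 s, if anything falls off the work surface, if the arm or the gripper's body presses on something with over 40 N, if the wrist force passes 120 N, or if a joint passes its speed limit or range.

### The arm

A 6-joint arm with a two-finger parallel gripper is mounted at the origin on the work surface. World frame = base frame: x ahead of the robot, y to its left, z up, the work surface at z = 0. Lengths are in m, angles in degrees, forces in N, time in s.
With the tool pointing down it reaches from about 0.35 to 0.85 m from the base axis. Payload 8.1 kg.
Tool frame: the origin (TCP) lies at the very end of the fingers, on their centre line; the grasp point (between the pads) lies 19 mm behind it; y points along the fingers, z is the direction in which the jaws open and shut, and the axes are right-handed (so a half turn about y gives the same grasp; the last joint's range is limited). The gripper opens to 93 mm and grips with 3 to 60 N. Pads are 15 mm wide; open, the fingers measure 128 mm over their backs; the gripper's body (75 mm by 188 mm) begins 65 mm behind the grasp point.
Start: joints at [-80.81, 7.471, 85.268, -0, 87.261, -4.893], TCP at [0.146, -0.582, 0.219] pointing down, gripper open.
Joint ranges: [-169.43, 169.43], [-51.17, 129.36], [1.28, 143.12], [-76.62, 256.62], [0, 156.53], [-152.29, 152.29]. Speed limits (degrees/s): [136.94, 136.94, 159.86, 180, 180, 180].

### API

Orientations are given as [roll, pitch, yaw] about the fixed x, y, z axes, in that order (R = Rz(yaw) Ry(pitch) Rx(roll)).
In Python, from rig import robot gives the robot as it stands.
- The arm moves only by the tool arm_command, never from a script. Its argument "motion" is a list of rows, each an object of numbers: "tx", "ty", "tz": the shift along the tool's x, y, z in mm; "turn": the turn about the tool's y in degrees. A call has 1 to 5 rows; each row shifts and turns the commanded pose from where the row before left it, along the tool's axes as they then stand; what a row does not reach is not made up. A row lasts 1/8 s, in which the tool goes at most 62.5 mm and 10.7 degrees, less where a joint would pass 70% of its speed; a pose out of reach is approached as far as the arm can. A call is refused whole if a number of a shift passes 62.5 or a number of a turn 10.7, either way. A call with a gripper value outside its range is refused whole. "fingers" is the finger opening in mm, from 0 to 93, set as the call begins (left out, the last holds). The fingers move at their own pace and stop on an object; "grip_force" is the grip in N (left out, the last holds). Time passes only in rows, so rows that do not move let the fingers close. It gives the time, the measured TCP pose, the force and the opening at its end, in the units of the state.
- robot.state(): the state, without advancing time (a new reading comes with each control period).
- robot.read_camera(name): name is "scene" or "top" or "wrist"; returns a dict with "img" (400x640x3 uint8, red, green, blue), "fx", "fy", "cx", "cy" (pixels), "origin" and "attitude" of the camera in the world; the wrist camera has in their place "T_tool_cam" (4x4, takes a point from camera to tool coordinates, whose origin is the TCP and whose axes are the tool frame's). Camera axes: x right, y up, looking along -z (the intrinsics and any distortion apply to the point x, -y, -z); pixel columns grow to the right and rows downward; lengths in m; the calibration is good to about 2 mm. The wrist camera is an equidistant fisheye: a pixel r from the principal point sees the ray r / f radians off the axis. A picture is of the moment at which its call begins: read the wrist's pose just before it. There is no depth.
- robot.finish_job(): hands the job in, once; it reports no verdict.
The state is a dict: "time": time; "joint_pos": joint angles; "joint_velocities": joint speeds; "tau": joint torques, N m; "tool_pos": TCP position; "ee_rot": TCP orientation; "wrist_force": force on the tool from outside, world axes, zero at the start; "moment": the same for the moment, N m; "width": opening from 0.0 (shut) to 1.0 (fully open).
Only numpy, scipy, OpenCV 4.12 (cv2) and the standard library are available. Lean on these libraries where they do the work, as an engineer would, in place of code of your own. Each camera call takes 0.05 s, during which the arm holds its last target.

## Working session

There is one attempt and no reset: what is moved stays moved. The work goes in short steps, Python scripts to look and compute and a tool call to move; the robot and the scene stay as the last step left them, time stands still between calls to the robot, and variables do not carry over. Pictures are saved under pics/ and viewed, and the job is handed in when it is done.

Besides the shell and the picture viewer there is one more tool, called as a command line: name --argument value ..., lists and objects as JSON in quotes. arm_command: Moves the arm, as the interface text tells. Its arguments: {"type":"object","properties":{"motion":{"type":"array","items":{"type":"object","properties":{"tx":{"type":"number"},"ty":{"type":"number"},"tz":{"type":"number"},"turn":{"type":"number"}}}},"fingers":{"type":"number"},"grip_force":{"type":"number"}},"required":["motion"]}

```bash
mkdir -p pics; ls
python3 - <<'E'
from rig import robot
import cv2,json
print(robot.state())
for n in ["scene","top","wrist"]:
    c=robot.read_camera(n)
    cv2.imwrite(f"pics/{n}0.png",c["img"][:,:,::-1])
    print(n,{k:v for k,v in c.items() if k!="img"})
E
```

```text
pics
{'time': 0.0, 'joint_pos': array([-8.08088430e+01,  7.51355677e+00,  8.53301615e+01, -1.64691556e-03,
        8.72600428e+01, -4.89509361e+00]), 'joint_velocities': array([-0.03501635, -0.05452635,  0.01850053, -0.07079732,  0.07738566,
        0.08319389]), 'tau': array([ 1.52650146e-04, -5.59828091e+01, -4.91771865e+01,  7.67512573e-02,
        3.51332570e-02, -1.36798731e-04]), 'tool_pos': array([ 0.14592882, -0.58139825,  0.21759515]), 'ee_rot': array([-9.01035230e+01,  7.21520754e-03, -1.65913676e+02]), 'wrist_force': array([-0.7021668 ,  0.3977714 , -0.19175713]), 'moment': array([ 0.02894607, -0.00933002,  0.01330779]), 'width': 1.002204719537391}
scene {'fx': 463.3185402900907, 'fy': 463.3185402900907, 'cx': 315.46560382385655, 'cy': 202.3273440200808, 'origin': array([ 1.56620169, -0.02493471,  0.78171691]), 'attitude': array([57.41733697, -1.06105766, 89.62926457])}
top {'fx': 384.4424052563329, 'fy': 384.4424052563329, 'cx': 321.79216071236317, 'cy': 192.52826944147577, 'origin': array([0.42460175, 0.01315894, 1.09832764]), 'attitude': array([  3.90447817,  -0.74767527, -90.83669372])}
wrist {'fx': 309.70691628693146, 'fy': 309.70691628693146, 'cx': 321.9000794265582, 'cy': 205.18905895364614, 'T_tool_cam': array([[ 7.29889710e-04, -9.64820695e-01, -2.62907767e-01,
        -7.23215327e-02],
       [ 6.54022959e-04,  2.62908241e-01, -9.64820620e-01,
        -1.65878092e-01],
       [ 9.99999520e-01,  5.32264927e-04,  8.22908905e-04,
        -7.12078928e-04],
       [ 0.00000000e+00,  0.00000000e+00,  0.00000000e+00,
         1.00000000e+00]])}
```

View pics/scene0.png

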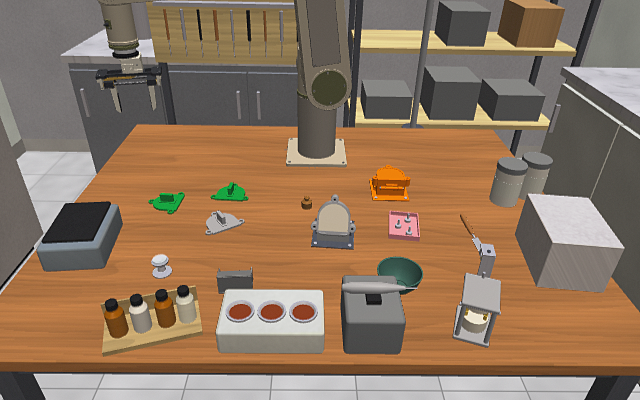

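View pics/top0.png

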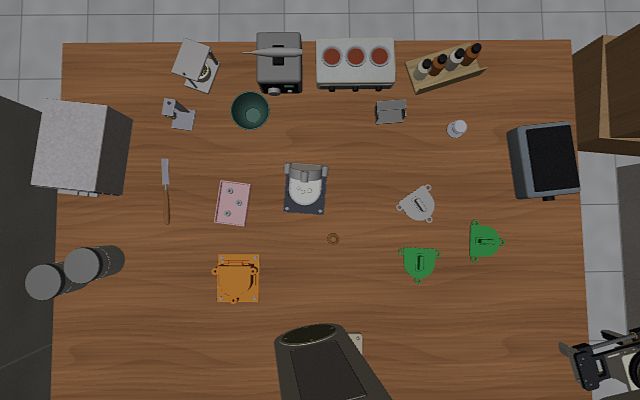

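View pics/wrist0.png

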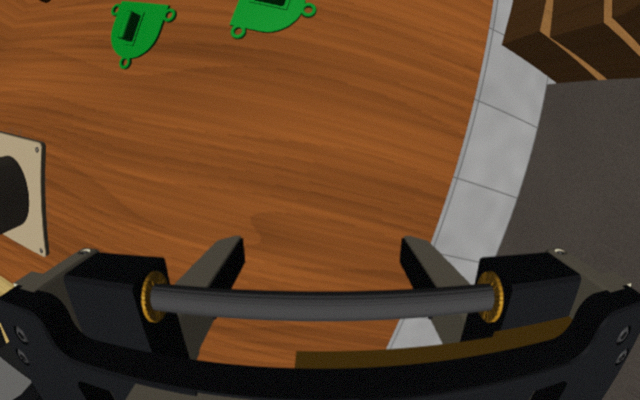

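Candidates (top view): cover is the grey plate (418,204), and the green ones at (420,262) and (485,241) are look-alikes. Flask is the grey/blue one at (305,188), and the orange one at (237,278) is a decoy. Next I'll take close crops.

```bash
cat > h.py <<'E'
import numpy as np, cv2
from scipy.spatial.transform import Rotation as R
def cam(c):
    return R.from_euler('xyz',c["attitude"],degrees=True).as_matrix(), np.array(c["origin"])
def ray(c,u,v,st=None):
    if "T_tool_cam" in c:
        x=(u-c["cx"]);y=(v-c["cy"]);r=np.hypot(x,y);th=r/c["fx"]
        s=np.sin(th)/max(r,1e-9)
        d=np.array([x*s,-y*s,-np.cos(th)])
        Rt=R.from_euler('xyz',st["ee_rot"],degrees=True).as_matrix()
        T=c["T_tool_cam"]
        return Rt@T[:3,3]+st["tool_pos"], Rt@T[:3,:3]@d
    M,o=cam(c)
    return o, M@np.array([(u-c["cx"])/c["fx"],-(v-c["cy"])/c["fy"],-1.])
def onz(c,u,v,z,st=None):
    o,d=ray(c,u,v,st); return o+d*(z-o[2])/d[2]
def proj(c,p,st=None):
    if "T_tool_cam" in c:
        Rt=R.from_euler('xyz',st["ee_rot"],degrees=True).as_matrix();T=c["T_tool_cam"]
        q=T[:3,:3].T@(Rt.T@(np.array(p)-st["tool_pos"])-T[:3,3])
        th=np.arctan2(np.hypot(q[0],q[1]),-q[2]);r=np.hypot(q[0],q[1])
        return c["cx"]+c["fx"]*th*q[0]/r, c["cy"]-c["fx"]*th*q[1]/r
    M,o=cam(c); q=M.T@(np.array(p)-o)
    return c["cx"]+c["fx"]*q[0]/-q[2], c["cy"]-c["fy"]*q[1]/-q[2]
def crop(img,u,v,w,h,s,name):
    u0,v0=max(0,u-w//2),max(0,v-h//2)
    a=img[v0:v0+h,u0:u0+w,::-1]
    cv2.imwrite(name,cv2.resize(a,None,fx=s,fy=s,interpolation=cv2.INTER_CUBIC)); print(name,u0,v0,s)
E
python3 - <<'E'
import cv2
from h import *
t=cv2.imread("pics/top0.png")[:,:,::-1]; s=cv2.imread("pics/scene0.png")[:,:,::-1]
a=[]
for im,u,v in ((t,305,190),(t,418,205),(s,333,222),(s,225,220)):
    a.append(cv2.resize(im[v-35:v+35,u-45:u+45],None,fx=4.4,fy=4.1,interpolation=cv2.INTER_CUBIC))
m=np.vstack([np.hstack(a[:2]),np.hstack(a[2:])])
cv2.imwrite("pics/crop0.png",m[:,:,::-1]);print(m.shape)
E
```

```text
(574, 792, 3)
```

View pics/crop0.png

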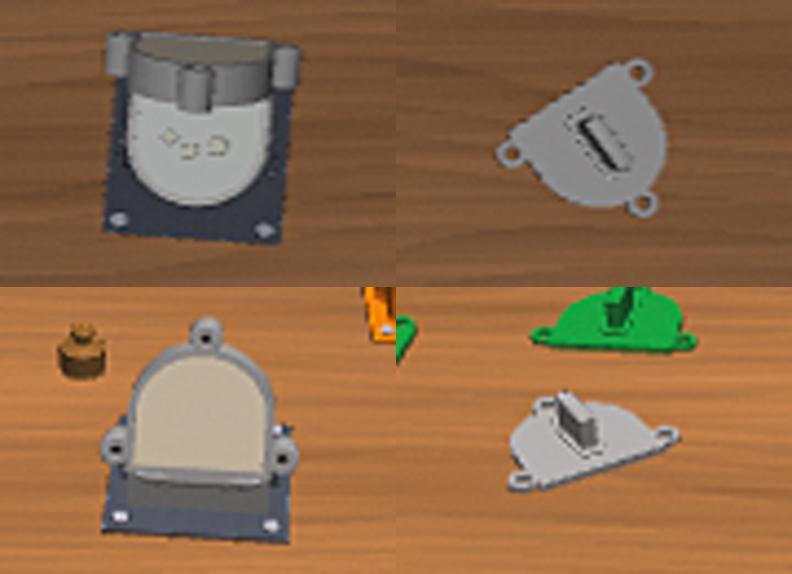

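The crops show the grey plate with its three ears, and the grey flask with its upper half about upright, threads facing the scene camera at (205,337), (117,449) and (283,458) in the crop. The green and orange ones are clearly decoys. Next, measurements.

```bash
cat > m1.py <<'E'
from rig import robot
from h import *
from scipy.optimize import least_squares
t=robot.read_camera("top"); s=robot.read_camera("scene")
import pickle; pickle.dump((t,s),open("cams.pkl","wb"))
# cover
pt=[(260+0,0)]
def tc(u,v,U,V): return (U-45+u/4.4, V-35+v/4.1)
h=[tc(638-396,71,418,205),tc(511-396,153,418,205),tc(642-396,205,418,205)]
P=[onz(t,*q,0.006) for q in h]
for q,p in zip(h,P): print("cov top",np.round(q,1),np.round(p,4))
hs=[tc(541,405-287,225,220),tc(665-396+396-0,437-287,225,220),tc(520,481-287,225,220)]
for q in hs:
    q=(q[0]-90,q[1]); print("cov scene",np.round(q,1),np.round(onz(s,*q,0.006),4))
for i in range(3): print(np.linalg.norm(P[i]-P[(i+1)%3]))
# flask
th=[tc(205,337-287,333,222),tc(117,449-287,333,222),tc(283,458-287,333,222)]
print(th)
def pts(x):
    X,Y,yaw,a=x
    L=np.array([[-98,0,26],[-22,50,26],[-22,-50,26]])/1000.  # rel to hinge
    Ry=R.from_euler('y',a).as_matrix()   # +a about y: -x -> +z
    q=L@Ry.T+[0.048,0,0.037]
    return q@R.from_euler('z',yaw).as_matrix().T+[X,Y,0]
def res(x,order=(0,1,2)):
    p=pts(x)
    return np.concatenate([np.subtract(proj(s,p[i]),th[order[i]]) for i in range(3)])
x0=np.r_[onz(t,305,188,0.037)[:2],0,1.5]
for o in ((0,1,2),(0,2,1)):
    r=least_squares(lambda x:res(x,o),x0); print(o,r.x,np.degrees(r.x[2:]),r.cost,np.round(r.fun,2)); 
    p=pts(r.x); print(np.round(p,4),[np.round(proj(t,k),1) for k in p])
E
python3 m1.py
```

```text
cov top [428.  187.3] [ 0.5097 -0.3063  0.006 ]
cov top [399.1 207.3] [ 0.4537 -0.2219  0.006 ]
cov top [428.9 220. ] [ 0.4164 -0.3057  0.006 ]
cov scene [213.  213.8] [ 0.4224 -0.3079  0.006 ]
cov scene [241.1 221.6] [ 0.4611 -0.2194  0.006 ]
cov scene [208.2 232.3] [ 0.5152 -0.3046  0.006 ]
0.10131246782154991
0.09179708417465385
0.09327777445967668
[(334.59090909090907, 199.1951219512195), (314.59090909090907, 226.5121951219512), (352.3181818181818, 228.70731707317074)]
(0, 1, 2) [0.62054585 0.03828084 3.07002851 2.02448085] [175.89967673 115.99420839] 0.4771678041096529 [ 0.15  0.51  0.45 -0.08 -0.6  -0.33]
[[ 0.5065  0.0465  0.1137]
 [ 0.5362 -0.0058  0.0454]
 [ 0.5433  0.0939  0.0454]] [array([303.4, 187. ]), array([323.1, 178. ]), array([286.8, 175.9])]
(0, 2, 1) [ 0.50820137  0.04652469 -0.07260291  1.16837504] [-4.15984049 66.94295887] 0.03291625544555177 [ 0.17  0.02 -0.03 -0.09 -0.14  0.07]
[[ 0.5417  0.0441  0.1374]
 [ 0.575   0.0918  0.0674]
 [ 0.5677 -0.0079  0.0674]] [array([303.8, 172.3]), array([286.9, 163.4]), array([323.8, 165.6])]
```

Poses so far:
- **Cover:** centre about (0.465, -0.27), yaw about 32°. The holes fit, at 101/92/93 mm against 100/91/91 expected.
- **Flask:** about (0.508, 0.046), yaw -4°, upper half at about 67°.

I'll move over the cover for a closer look with the wrist camera.

arm_command --motion '[{"turn":9.2},{"turn":9.1},{"tx":-33,"ty":-4,"tz":-47},{"tx":-33,"ty":-4,"tz":-47},{"tx":-33,"ty":-4,"tz":-47}]' --fingers 40

```text
schema error: expected keys tx, ty, tz, turn
```

arm_command --motion '[{"tx":-33,"ty":-4,"tz":-47},{"tx":-33,"ty":-4,"tz":-47},{"tx":-33,"ty":-4,"tz":-47},{"tx":-33,"ty":-4,"tz":-47},{"tx":0}]'

```text
schema error: expected keys tx, ty, tz, turn
```

Run:
```python
from rig import robot
from h import *
import pickle
st=robot.state(); c=robot.read_camera("wrist"); print({k:st[k] for k in("time","tool_pos","ee_rot","joint_pos","wrist_force")})
pickle.dump((st,c),open("w1.pkl","wb")); cv2.imwrite("pics/w1.png",c["img"][:,:,::-1])
```

```text
{'time': 0.25, 'tool_pos': array([ 0.14595036, -0.581723  ,  0.21815189]), 'ee_rot': array([-9.00483755e+01,  3.23501116e-03, -1.65920285e+02]), 'joint_pos': array([-8.08122463e+01,  7.49314190e+00,  8.52942871e+01, -9.03132973e-04,
        8.72610462e+01, -4.89191931e+00]), 'wrist_force': array([ 0.57358107, -0.44916138,  0.3445439 ])}
```

View pics/w1.png

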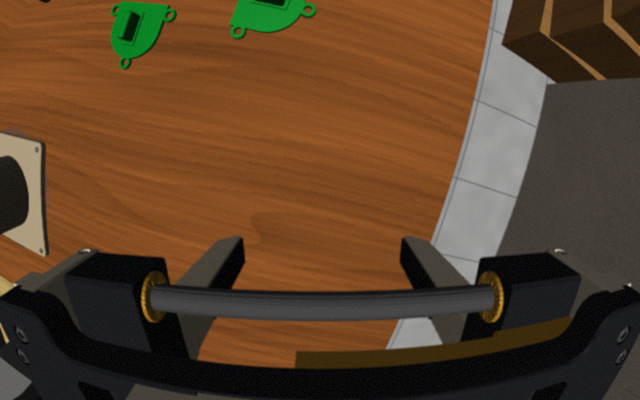

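The call was refused because every row needs all four keys. The view is unchanged, so I'll resend it.

arm_command --motion '[{"tx":0,"ty":0,"tz":0,"turn":9.2},{"tx":0,"ty":0,"tz":0,"turn":9.1},{"tx":-33,"ty":-4,"tz":-47,"turn":0},{"tx":-33,"ty":-4,"tz":-47,"turn":0},{"tx":-33,"ty":-4,"tz":-47,"turn":0}]' --fingers 40

```text
time: 0.92
tool_pos: [0.2559, -0.4473, 0.2307]
ee_rot: [-90.0, 0.0, 175.7]
wrist_force: [1.1, 0.2, -0.5]
width: 0.515
```

arm_command --motion '[{"tx":-33,"ty":-4,"tz":-47,"turn":0},{"tx":-33,"ty":-4,"tz":-47,"turn":0},{"tx":-33,"ty":-4,"tz":-47,"turn":0},{"tx":-33,"ty":-4,"tz":-47,"turn":0},{"tx":0,"ty":0,"tz":0,"turn":0}]'

```text
time: 1.55
tool_pos: [0.4028, -0.2679, 0.2472]
ee_rot: [-90.0, 0.1, 176.1]
wrist_force: [-0.3, -0.7, 0.1]
width: 0.431
```

Run:
```python
from rig import robot
from h import *
import pickle
st=robot.state(); c=robot.read_camera("wrist"); print({k:st[k] for k in("time","tool_pos","ee_rot","joint_pos","wrist_force","width")})
pickle.dump((st,c),open("w1.pkl","wb")); cv2.imwrite("pics/w1b.png",c["img"][:,:,::-1])
```

```text
{'time': 1.55, 'tool_pos': array([ 0.40276488, -0.2679247 ,  0.24717782]), 'ee_rot': array([-9.00149809e+01,  7.47738966e-02,  1.76106401e+02]), 'joint_pos': array([-3.97519883e+01, -1.14760561e+01,  1.00812447e+02,  5.59460668e-02,
        9.06117827e+01,  5.41422239e+01]), 'wrist_force': array([-0.28804311, -0.66641853,  0.14518266]), 'width': 0.43051713446587203}
```

View pics/w1b.png

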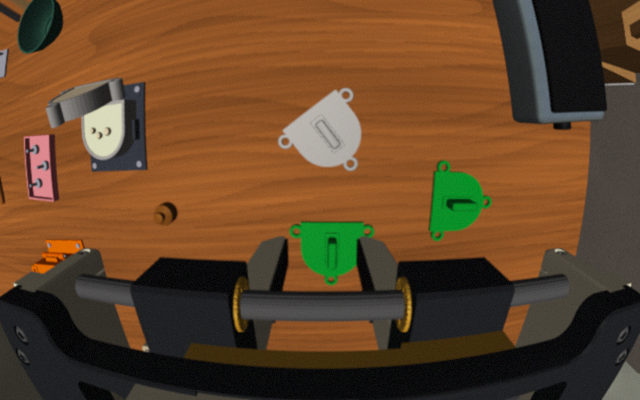

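The wrist view shows the grey plate at (325,130) with holes near (347,94), (284,141) and (350,163), lug at (328,133). Refining the hole centres by contours.

Run:
```python
from h import *
import pickle
st,c=pickle.load(open("w1.pkl","rb"))
img=c["img"]; 
sub=img[80:180,270:375]; big=cv2.resize(sub,None,fx=8,fy=8,interpolation=cv2.INTER_CUBIC)
hsv=cv2.cvtColor(big,cv2.COLOR_RGB2HSV)
m=((hsv[...,1]<70)).astype(np.uint8)
cs,hi=cv2.findContours(m,cv2.RETR_CCOMP,cv2.CHAIN_APPROX_NONE)
H=[]
for k,x in enumerate(cs):
    A=cv2.contourArea(x)
    if hi[0][k][3]>=0 and A>300:
        M=cv2.moments(x);u=270+(M['m10']/M['m00']+.5)/8-.5;v=80+(M['m01']/M['m00']+.5)/8-.5
        p=onz(c,u,v,0.005,st);print("hole",round(u,1),round(v,1),A,np.round(p,4));H.append(p)
cv2.imwrite("pics/w1crop.png",cv2.resize(big[:,:,::-1],None,fx=.7,fy=.7))
for i in range(3): print(np.linalg.norm(H[i]-H[(i+1)%3]))
```

```text
hole 349.9 163.0 2694.5 [ 0.4194 -0.3054  0.005 ]
hole 285.1 141.0 2692.0 [ 0.4548 -0.2221  0.005 ]
hole 345.3 94.9 2741.5 [ 0.51   -0.3049  0.005 ]
0.09049343690973738
0.09954111649461488
0.09057890996163667
```

View pics/w1crop.png

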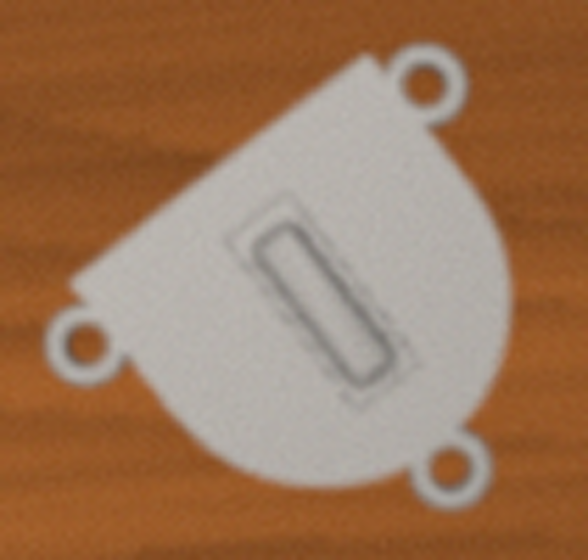

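The plate holes measure 90.5/99.5/90.6 mm against 91/100/91 expected. Plate centre is (0.461, -0.278), yaw 33.7°. Next, towards the flask with the fingers closed.

arm_command --motion '[{"tx":-4,"ty":0,"tz":-53,"turn":0},{"tx":-4,"ty":0,"tz":-53,"turn":0},{"tx":-4,"ty":0,"tz":-53,"turn":0},{"tx":-4,"ty":0,"tz":-53,"turn":0},{"tx":-4,"ty":0,"tz":-53,"turn":0}]' --fingers 0

```text
time: 2.22
tool_pos: [0.4399, -0.008, 0.2466]
ee_rot: [-90.0, 0.0, 175.6]
wrist_force: [0.6, -1.0, -1.0]
width: 0.008
```

arm_command --motion '[{"tx":-4,"ty":0,"tz":-51,"turn":0},{"tx":0,"ty":0,"tz":0,"turn":0},{"tx":0,"ty":0,"tz":0,"turn":0}]'

```text
time: 2.6
tool_pos: [0.4477, 0.0411, 0.2464]
ee_rot: [-90.0, -0.0, 175.7]
wrist_force: [0.2, -0.7, 0.3]
width: 0.006
```

Run:
```python
from rig import robot
from h import *
import pickle
st=robot.state(); c=robot.read_camera("wrist"); print({k:st[k] for k in("time","tool_pos","ee_rot","wrist_force","width")})
pickle.dump((st,c),open("w2.pkl","wb")); cv2.imwrite("pics/w2.png",c["img"][:,:,::-1])
# predicted keypoints
import numpy as np
X,Y,yaw=0.504,0.0455,np.radians(-4.2)
for a in (60,67,75):
  L=np.array([[-108,0,26],[-98,0,26],[-98,10,26],[-98,-10,26],[-98,10,6],[-22,60,26],[-22,-60,26]])/1000.
  q=L@R.from_euler('y',a,degrees=True).as_matrix().T+[0.048,0,0.037]
  q=q@R.from_euler('z',yaw).as_matrix().T+[X,Y,0]
  print(a,[tuple(np.round(proj(c,p,st)).astype(int)) for p in q])
```

```text
{'time': 2.6, 'tool_pos': array([0.44769752, 0.04113483, 0.24642868]), 'ee_rot': array([-8.99510366e+01, -2.39769099e-02,  1.75745752e+02]), 'wrist_force': array([ 0.16409438, -0.69302387,  0.32914413]), 'width': 0.006104898655224083}
60 [(np.int64(313), np.int64(122)), (np.int64(313), np.int64(117)), (np.int64(302), np.int64(117)), (np.int64(324), np.int64(117)), (np.int64(302), np.int64(136)), (np.int64(260), np.int64(86)), (np.int64(369), np.int64(85))]
67 [(np.int64(312), np.int64(107)), (np.int64(313), np.int64(103)), (np.int64(301), np.int64(103)), (np.int64(324), np.int64(103)), (np.int64(302), np.int64(124)), (np.int64(260), np.int64(82)), (np.int64(369), np.int64(82))]
75 [(np.int64(312), np.int64(89)), (np.int64(313), np.int64(87)), (np.int64(301), np.int64(87)), (np.int64(324), np.int64(87)), (np.int64(302), np.int64(109)), (np.int64(261), np.int64(79)), (np.int64(369), np.int64(78))]
```

View pics/w2.png

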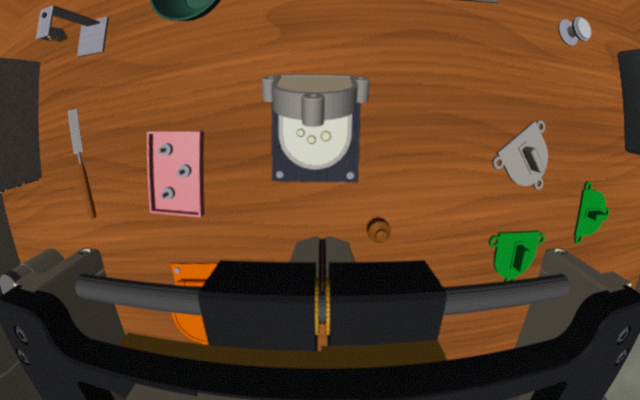

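The front ear is at (313,95-120), which matches the fit at about 67-70°. Next: pass behind the upper half, lower, then approach the face.

arm_command --motion '[{"tx":-46,"ty":0,"tz":-3,"turn":0},{"tx":-46,"ty":0,"tz":-3,"turn":0},{"tx":-46,"ty":0,"tz":-3,"turn":0},{"tx":0,"ty":40,"tz":0,"turn":0},{"tx":0,"ty":40,"tz":0,"turn":0}]'

```text
time: 3.28
tool_pos: [0.5869, 0.0386, 0.1655]
ee_rot: [-90.0, 0.0, 175.6]
wrist_force: [0.5, 0.4, -0.9]
width: 0.002
```

arm_command --motion '[{"tx":0,"ty":35,"tz":0,"turn":0},{"tx":10,"ty":0,"tz":0,"turn":0},{"tx":8,"ty":0,"tz":0,"turn":0},{"tx":0,"ty":0,"tz":0,"turn":0}]'

```text
time: 3.78
tool_pos: [0.5689, 0.0422, 0.1342]
ee_rot: [-90.0, 0.2, 175.7]
wrist_force: [0.0, -0.7, 0.2]
width: 0.003
```

Run:
```python
from rig import robot
from h import *
c=robot.read_camera("scene"); crop(c["img"],333,210,160,120,5,"pics/s2.png"); st=robot.state();print(st["tool_pos"],st["ee_rot"],st["wrist_force"])
```

```text
pics/s2.png 253 150 5
[0.56918484 0.04237288 0.1340757 ] [-90.00981643   0.21746785 175.76626751] [ 0.59378138  0.20194705 -0.39793052]
```

View pics/s2.png

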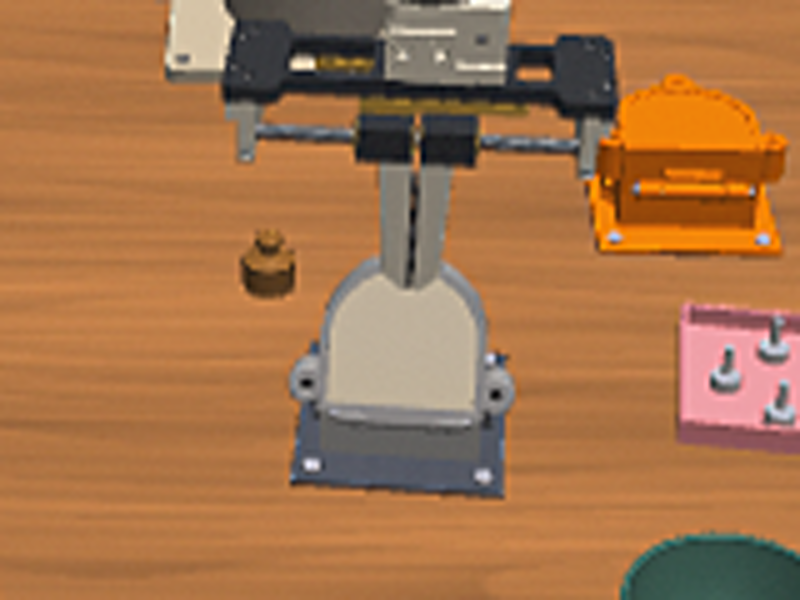

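The closed fingertips sit in front of the upper half's face near the nose, crop (412,285). Computing the arc increments.

Run:
```python
import numpy as np
a=np.radians(np.r_[84.5:16.4:-3.4]); x=559.5-91.8*np.cos(a); z=37+91.8*np.sin(a)
for i in range(len(a)-1): print(round(np.degrees(a[i+1]),1),"tx",round(x[i]-x[i+1],1),"ty",round(z[i]-z[i+1],1),"->",round(x[i+1],1),round(z[i+1],1))
```

```text
81.1 tx 5.4 ty 0.7 -> 545.3 127.7
77.7 tx 5.4 ty 1.0 -> 539.9 126.7
74.3 tx 5.3 ty 1.3 -> 534.7 125.4
70.9 tx 5.2 ty 1.6 -> 529.5 123.7
67.5 tx 5.1 ty 1.9 -> 524.4 121.8
64.1 tx 5.0 ty 2.2 -> 519.4 119.6
60.7 tx 4.8 ty 2.5 -> 514.6 117.1
57.3 tx 4.7 ty 2.8 -> 509.9 114.3
53.9 tx 4.5 ty 3.1 -> 505.4 111.2
50.5 tx 4.3 ty 3.3 -> 501.1 107.8
47.1 tx 4.1 ty 3.6 -> 497.0 104.2
43.7 tx 3.9 ty 3.8 -> 493.1 100.4
40.3 tx 3.6 ty 4.0 -> 489.5 96.4
36.9 tx 3.4 ty 4.3 -> 486.1 92.1
33.5 tx 3.1 ty 4.5 -> 482.9 87.7
30.1 tx 2.9 ty 4.6 -> 480.1 83.0
26.7 tx 2.6 ty 4.8 -> 477.5 78.2
23.3 tx 2.3 ty 4.9 -> 475.2 73.3
19.9 tx 2.0 ty 5.1 -> 473.2 68.2
16.5 tx 1.7 ty 5.2 -> 471.5 63.1
```

arm_command --motion '[{"tx":5,"ty":1,"tz":0,"turn":0},{"tx":5,"ty":2,"tz":0,"turn":0},{"tx":4,"ty":1,"tz":0,"turn":0},{"tx":4,"ty":1,"tz":0,"turn":0}]'

```text
time: 4.32
tool_pos: [0.5507, 0.0441, 0.1275]
ee_rot: [-90.0, 0.1, 175.8]
wrist_force: [2.4, -0.8, 4.5]
width: 0.006
```

Contact, at about 5 N. Following the arc.

arm_command --motion '[{"tx":5.4,"ty":0.7,"tz":0,"turn":0},{"tx":5.4,"ty":1,"tz":0,"turn":0},{"tx":5.3,"ty":1.3,"tz":0,"turn":0},{"tx":5.2,"ty":1.6,"tz":0,"turn":0}]'

```text
time: 4.82
tool_pos: [0.5282, 0.0456, 0.1215]
ee_rot: [-90.0, -0.0, 175.8]
wrist_force: [3.0, 0.9, 0.6]
width: 0.006
```

Run:
```python
from rig import robot
from h import *
c=robot.read_camera("scene"); crop(c["img"],333,210,160,120,5,"pics/s3.png"); st=robot.state();print(st["tool_pos"],st["ee_rot"],st["wrist_force"])
```

```text
pics/s3.png 253 150 5
[0.52757069 0.04557799 0.12118014] [-8.99846022e+01 -9.39094938e-02  1.75787038e+02] [1.67169935 0.23421646 0.63394741]
```

View pics/s3.png

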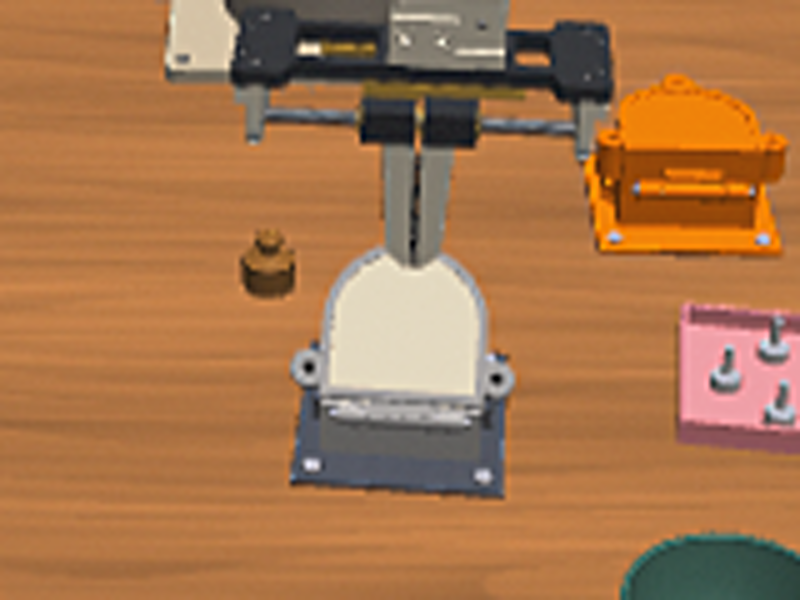

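The tip is still near the nose rim and the half is moving, with a low force of about 3 N. Continuing.

arm_command --motion '[{"tx":5.1,"ty":1.9,"tz":0,"turn":0},{"tx":5,"ty":2.2,"tz":0,"turn":0},{"tx":4.8,"ty":2.5,"tz":0,"turn":0},{"tx":4.7,"ty":2.8,"tz":0,"turn":0},{"tx":4.5,"ty":3.1,"tz":0,"turn":0}]'

```text
time: 5.5
tool_pos: [0.5045, 0.0474, 0.1093]
ee_rot: [-90.0, -0.0, 175.8]
wrist_force: [1.3, 0.6, 0.9]
width: 0.002
```

arm_command --motion '[{"tx":4.3,"ty":3.3,"tz":0,"turn":0},{"tx":4.1,"ty":3.6,"tz":0,"turn":0},{"tx":3.9,"ty":3.8,"tz":0,"turn":0},{"tx":3.6,"ty":4,"tz":0,"turn":0}]'

```text
time: 6.0
tool_pos: [0.4887, 0.0486, 0.0946]
ee_rot: [-90.0, -0.0, 175.8]
wrist_force: [1.5, 0.3, 1.9]
width: 0.004
```

Run:
```python
from rig import robot
from h import *
c=robot.read_camera("scene"); crop(c["img"],333,210,160,120,5,"pics/s4.png"); st=robot.state();print(st["tool_pos"],st["ee_rot"],st["wrist_force"])
```

```text
pics/s4.png 253 150 5
[0.48797115 0.04858946 0.09386057] [-8.99973041e+01 -7.64428664e-02  1.75783254e+02] [1.53541884 0.19971067 0.83249909]
```

View pics/s4.png

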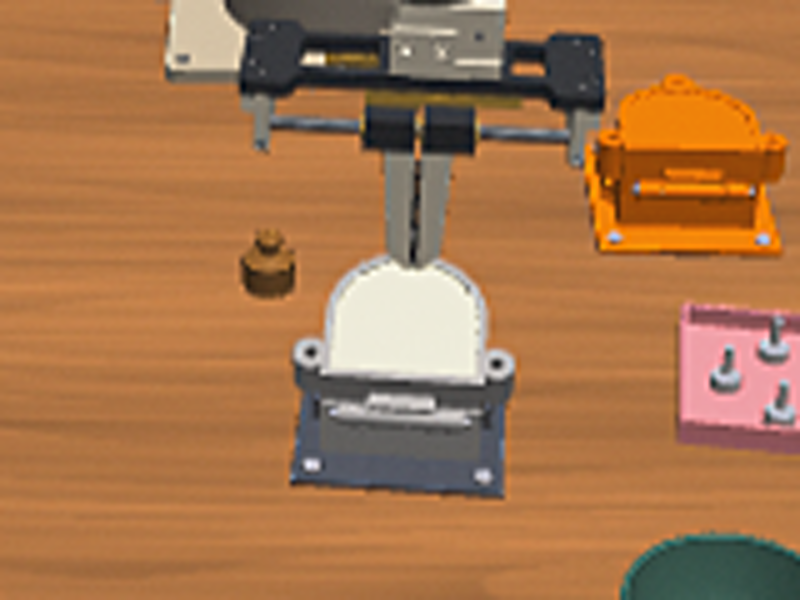

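Still tracking smoothly. Continuing, slower near the stop.

arm_command --motion '[{"tx":3.4,"ty":4.3,"tz":0,"turn":0},{"tx":3.1,"ty":4.5,"tz":0,"turn":0},{"tx":2.9,"ty":4.6,"tz":0,"turn":0},{"tx":2.6,"ty":4,"tz":0,"turn":0}]'

```text
time: 6.55
tool_pos: [0.4767, 0.0494, 0.077]
ee_rot: [-90.0, -0.0, 175.8]
wrist_force: [0.2, 0.0, 0.6]
width: 0.009
```

arm_command --motion '[{"tx":1.5,"ty":3,"tz":0,"turn":0},{"tx":1,"ty":3,"tz":0,"turn":0},{"tx":1,"ty":2,"tz":0,"turn":0},{"tx":0.5,"ty":2,"tz":0,"turn":0}]'

```text
time: 7.05
tool_pos: [0.4729, 0.0497, 0.0673]
ee_rot: [-90.0, -0.0, 175.8]
wrist_force: [-0.2, 0.7, 1.8]
width: 0.009
```

arm_command --motion '[{"tx":0.5,"ty":1.5,"tz":0,"turn":0},{"tx":0.5,"ty":1,"tz":0,"turn":0},{"tx":0,"ty":1,"tz":0,"turn":0},{"tx":0,"ty":0,"tz":0,"turn":0}]'

```text
time: 7.55
tool_pos: [0.4719, 0.0498, 0.0637]
ee_rot: [-90.0, -0.0, 175.8]
wrist_force: [0.4, 0.1, 0.6]
width: 0.007
```

arm_command --motion '[{"tx":0,"ty":0.7,"tz":0,"turn":0},{"tx":0,"ty":0,"tz":0,"turn":0}]'

```text
time: 7.8
tool_pos: [0.472, 0.0497, 0.0633]
ee_rot: [-90.0, -0.0, 175.8]
wrist_force: [-2.0, 0.2, 2.4]
width: 0.007
```

arm_command --motion '[{"tx":0,"ty":0.7,"tz":0,"turn":0},{"tx":0,"ty":0,"tz":0,"turn":0}]'

```text
time: 8.05
tool_pos: [0.472, 0.0497, 0.0632]
ee_rot: [-90.0, -0.0, 175.8]
wrist_force: [-5.2, 0.2, 9.3]
width: 0.001
```

arm_command --motion '[{"tx":0,"ty":0.7,"tz":0,"turn":0},{"tx":0,"ty":0,"tz":0,"turn":0}]'

```text
time: 8.3
tool_pos: [0.4721, 0.0497, 0.0631]
ee_rot: [-90.0, -0.0, 175.8]
wrist_force: [-9.3, -0.0, 16.4]
width: 0.006
```

At the stop: z = 63.1 mm, and force rises from 9 to 16 N with no further motion. Backing off, then measuring the threads from above.

arm_command --motion '[{"tx":0,"ty":-10,"tz":0,"turn":0},{"tx":6,"ty":-30,"tz":0,"turn":0},{"tx":14,"ty":-40,"tz":0,"turn":0},{"tx":14,"ty":-40,"tz":0,"turn":0},{"tx":0,"ty":0,"tz":0,"turn":0}]' --fingers 45

```text
time: 8.93
tool_pos: [0.4402, 0.0524, 0.1859]
ee_rot: [-90.0, 0.4, 175.8]
wrist_force: [0.7, -0.4, -0.8]
width: 0.466
```

arm_command --motion '[{"tx":0,"ty":0,"tz":0,"turn":0},{"tx":0,"ty":0,"tz":0,"turn":0}]'

```text
time: 9.18
tool_pos: [0.4374, 0.0522, 0.1802]
ee_rot: [-90.0, -0.1, 175.8]
wrist_force: [0.3, 0.5, -0.1]
width: 0.483
```

Run:
```python
from rig import robot
from h import *
import pickle
st=robot.state(); c=robot.read_camera("wrist"); s=robot.read_camera("scene");print({k:st[k] for k in("time","tool_pos","ee_rot","joint_velocities","width")})
pickle.dump((st,c),open("w3.pkl","wb"))
crop(s["img"],333,210,80,120,5,"pics/s5.png")
a=cv2.resize(c["img"][40:200,230:400],None,fx=3.5,fy=3.5,interpolation=cv2.INTER_CUBIC)
cv2.imwrite("pics/w3.png",a[:,:,::-1])
# predicted
X,Y,yaw=0.504,0.0455,np.radians(-4.2)
for l in ((-50,0),(26,50),(26,-50)):
    p=R.from_euler('z',yaw).as_matrix()@np.array([l[0]/1e3,l[1]/1e3,.063])+[X,Y,0]; print(proj(c,p,st))
```

```text
{'time': 9.175, 'tool_pos': array([0.43742048, 0.05223055, 0.18024205]), 'ee_rot': array([-8.99899056e+01, -1.49081297e-01,  1.75777438e+02]), 'joint_velocities': array([-0.02626878,  0.21927216, -0.0401876 ,  0.04664596,  0.24088352,
       -0.05777907]), 'width': 0.4826693206954068}
pics/s5.png 293 150 5
(np.float64(324.63486830210326), np.float64(182.0853004310813))
(np.float64(269.47381074303235), np.float64(100.7463480694493))
(np.float64(379.63817150421954), np.float64(100.83412024184288))
```

View pics/w3.png

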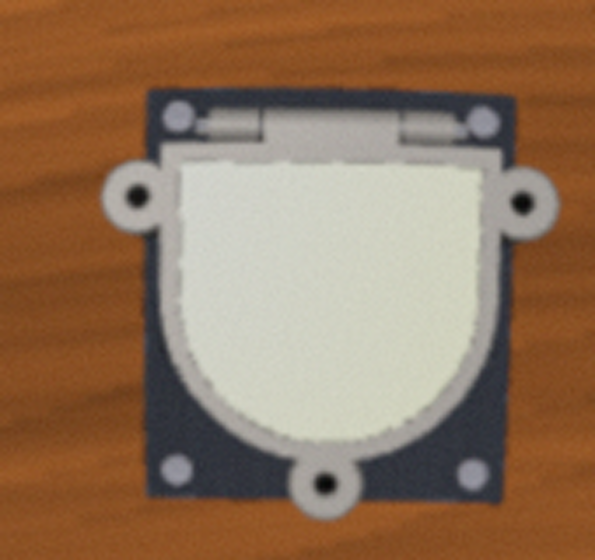

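View pics/s5.png

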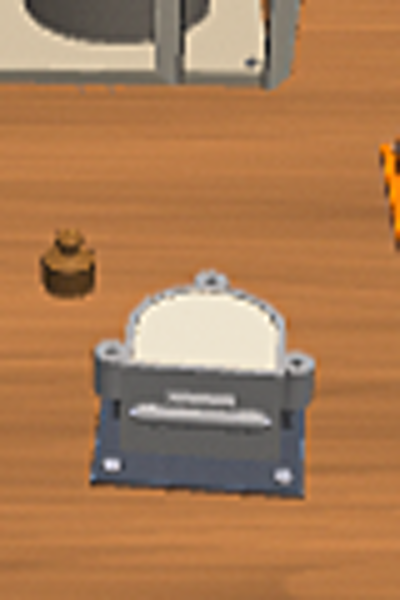

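The flask is closed flat. The wrist view shows the threads as dark dots at crop (325,484), (138,196) and (522,203).

```bash
cat >> h.py <<'E'
def darkdots(c,st,rect,z,thr=70,k=8):
    u0,v0,u1,v1=rect
    big=cv2.resize(c["img"][v0:v1,u0:u1],None,fx=k,fy=k,interpolation=cv2.INTER_CUBIC)
    m=(big.max(2)<thr).astype(np.uint8)
    n,l,s,ce=cv2.connectedComponentsWithStats(m)
    out=[]
    for i in range(1,n):
        if 150<s[i,4]<3000:
            u=u0+(ce[i,0]+.5)/k-.5; v=v0+(ce[i,1]+.5)/k-.5
            out.append((u,v,s[i,4],onz(c,u,v,z,st)))
    return out
E
python3 - <<'E'
from h import *
import pickle
st,c=pickle.load(open("w3.pkl","rb"))
T=[]
for (u,v) in ((322.9,178.3),(269.4,96),(379.1,98)):
    u,v=int(u),int(v); d=darkdots(c,st,(u-7,v-7,u+8,v+8),0.063,80)
    for x in d: print([np.round(k,4) for k in x])
    T.append(d[0][3])
for i in range(3): print(np.linalg.norm(T[i]-T[(i+1)%3]))
n,a,b=T; m=(a+b)/2; x=m-n; yaw=np.arctan2(x[1],x[0]); y=a-b; yaw2=np.arctan2(-y[0],y[1]); print(np.degrees([yaw,yaw2]), (n+a+b)/3-np.array([np.cos(yaw),np.sin(yaw),0])*.002/3, )
E
```

```text
[np.float64(322.5196), np.float64(177.8202), np.int32(1666), array([0.4583, 0.0508, 0.063 ])]
[np.float64(268.8747), np.float64(95.6459), np.int32(1583), array([0.5384, 0.0936, 0.063 ])]
[np.float64(378.8573), np.float64(97.6456), np.int32(1720), array([ 0.5292, -0.0057,  0.063 ])]
0.09078967824408547
0.09979053999402715
0.0907344795021507
[-5.20835374 -5.246294  ] [0.50797745 0.04629794 0.063     ]
```

Flask: centre (0.5080, 0.0463), yaw -5.2°, thread spacing 90.8/99.8/90.7 mm. Going back to the plate and turning to the grasp yaw (-146.4°).

arm_command --motion '[{"tx":1,"ty":0,"tz":53,"turn":0},{"tx":1,"ty":0,"tz":53,"turn":0},{"tx":1,"ty":0,"tz":53,"turn":0},{"tx":1,"ty":0,"tz":53,"turn":0},{"tx":1,"ty":0,"tz":53,"turn":0}]'

```text
time: 9.9
tool_pos: [0.413, -0.2132, 0.1811]
ee_rot: [-90.0, -0.0, 175.8]
wrist_force: [1.0, 0.1, -0.1]
width: 0.482
```

arm_command --motion '[{"tx":1,"ty":0,"tz":53,"turn":0},{"tx":1.5,"ty":0,"tz":52,"turn":0},{"tx":0,"ty":0,"tz":0,"turn":-9.5},{"tx":0,"ty":0,"tz":0,"turn":-9.5},{"tx":0,"ty":0,"tz":0,"turn":-9.5}]'

```text
time: 10.52
tool_pos: [0.403, -0.3162, 0.1806]
ee_rot: [-90.1, -0.0, -155.4]
wrist_force: [-0.6, 0.9, 0.2]
width: 0.481
```

arm_command --motion '[{"tx":0,"ty":0,"tz":0,"turn":-9.4},{"tx":0,"ty":0,"tz":0,"turn":0},{"tx":0,"ty":0,"tz":0,"turn":0},{"tx":0,"ty":0,"tz":0,"turn":0}]'

```text
time: 11.02
tool_pos: [0.4034, -0.3161, 0.1816]
ee_rot: [-90.0, -0.0, -146.4]
wrist_force: [-0.1, -0.5, -0.0]
width: 0.484
```

```bash
cat > platehole.py <<'E'
from rig import robot
from h import *
import pickle
st=robot.state(); c=robot.read_camera("wrist"); print({k:st[k] for k in("time","tool_pos","ee_rot","width")})
pickle.dump((st,c),open("w4.pkl","wb")); cv2.imwrite("pics/w4.png",c["img"][:,:,::-1])
y=np.radians(33.65); C=np.array([.4608,-.2778])
H=[]
for l in ((-.05,0),(.026,.05),(.026,-.05)):
    p=C+np.array([l[0]*np.cos(y)-l[1]*np.sin(y),l[0]*np.sin(y)+l[1]*np.cos(y)])
    u,v=np.array(proj(c,[*p,.006],st)).astype(int)
    big=cv2.resize(c["img"][v-14:v+15,u-14:u+15],None,fx=8,fy=8,interpolation=cv2.INTER_CUBIC)
    m=(cv2.cvtColor(big,cv2.COLOR_RGB2HSV)[...,1]<70).astype(np.uint8)
    cs,hi=cv2.findContours(m,cv2.RETR_CCOMP,cv2.CHAIN_APPROX_NONE)
    for k,x in enumerate(cs):
        A=cv2.contourArea(x)
        if hi[0][k][3]>=0 and A>500:
            M=cv2.moments(x);uu=u-14+(M['m10']/M['m00']+.5)/8-.5;vv=v-14+(M['m01']/M['m00']+.5)/8-.5
            q=onz(c,uu,vv,0.005,st);print("pred",u,v,"hole",round(uu,1),round(vv,1),A,np.round(q,4));H.append(q)
n,a,b=H; m=(a+b)/2; x=m-n; yaw=np.arctan2(x[1],x[0]); d=a-b
print([np.linalg.norm(H[i]-H[(i+1)%3]) for i in range(3)], np.degrees([yaw,np.arctan2(-d[0],d[1])]),(n+a+b)/3-np.array([np.cos(yaw),np.sin(yaw),0])*.002/3)
E
python3 platehole.py
```

```text
{'time': 11.025, 'tool_pos': array([ 0.40343268, -0.31612471,  0.18163698]), 'ee_rot': array([-9.00184274e+01, -2.48291366e-03, -1.46437819e+02]), 'width': 0.48397441347144}
pred 322 171 hole 322.8 170.1 3902.5 [ 0.42   -0.3049  0.005 ]
pred 276 103 hole 277.2 103.0 3896.5 [ 0.4552 -0.2217  0.005 ]
pred 368 103 hole 368.0 102.8 3835.0 [ 0.5104 -0.3044  0.005 ]
[np.float64(0.09039623285207041), np.float64(0.09948340841002762), np.float64(0.09049060225569622)] [33.66320947 33.72828577] [ 0.46131445 -0.27740053  0.005     ]
```

View pics/w4.png

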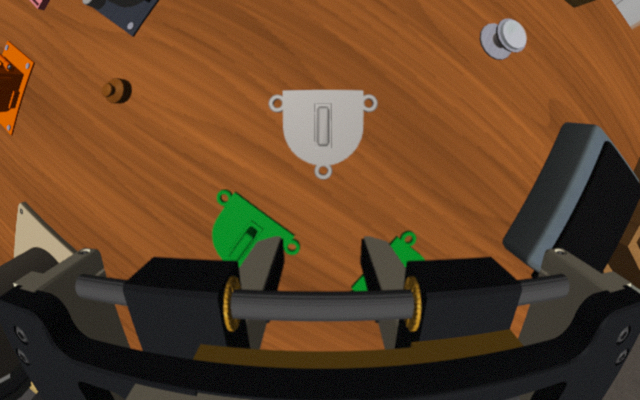

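Second measurement agrees: yaw 33.7°, centre within 0.7 mm. The lug lies along the image vertical, so the jaws open across it. Moving over and down.

arm_command --motion '[{"tx":-35,"ty":0,"tz":0,"turn":0},{"tx":-34.6,"ty":20,"tz":0,"turn":0},{"tx":0,"ty":40,"tz":0,"turn":0},{"tx":0,"ty":40,"tz":0,"turn":0},{"tx":0,"ty":30,"tz":0,"turn":0}]'

```text
time: 11.7
tool_pos: [0.4608, -0.2769, 0.05]
ee_rot: [-90.1, -0.0, -146.4]
wrist_force: [0.8, 0.5, -0.0]
width: 0.482
```

arm_command --motion '[{"tx":0,"ty":20,"tz":0,"turn":0},{"tx":0,"ty":14,"tz":0,"turn":0},{"tx":0,"ty":5,"tz":0,"turn":0},{"tx":0,"ty":0,"tz":0,"turn":0},{"tx":0,"ty":0,"tz":0,"turn":0}]'

```text
time: 12.32
tool_pos: [0.4621, -0.2781, 0.0139]
ee_rot: [-89.9, 0.0, -146.3]
wrist_force: [1.2, 0.2, -0.4]
width: 0.487
```

Run:
```python
from rig import robot
from h import *
st=robot.state(); c=robot.read_camera("wrist"); print({k:st[k] for k in("time","tool_pos","ee_rot","width","wrist_force")})
crop(c["img"],320,240,320,240,2.4,"pics/w5.png")
```

```text
{'time': 12.325, 'tool_pos': array([ 0.4620729 , -0.27810133,  0.01387628]), 'ee_rot': array([-8.99077533e+01,  3.25460949e-02, -1.46321387e+02]), 'width': 0.4869881237863629, 'wrist_force': array([ 1.1501312 ,  0.15641901, -0.43983301])}
pics/w5.png 160 120 2.4
```

View pics/w5.png

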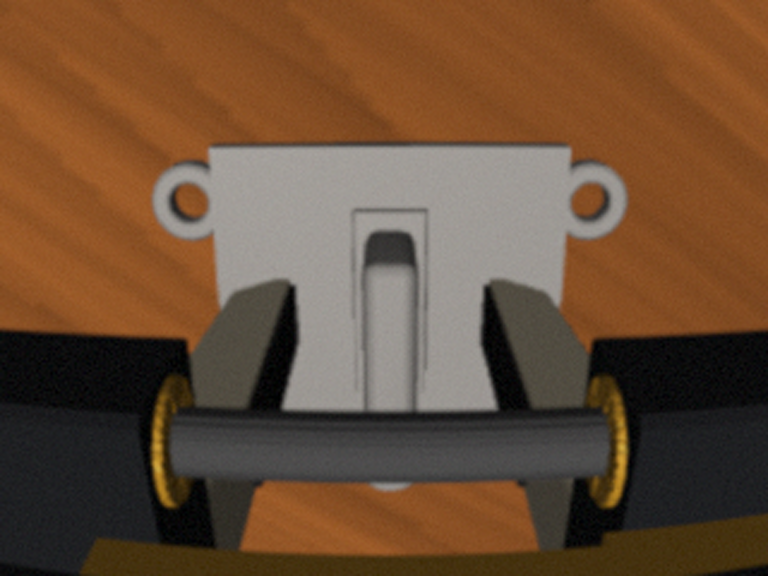

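The lug sits centred between the open jaws, crop (390,330). Lowering a touch and gripping.

arm_command --motion '[{"tx":0,"ty":1.5,"tz":0,"turn":0},{"tx":0,"ty":0,"tz":0,"turn":0}]'

```text
time: 12.62
tool_pos: [0.4615, -0.2776, 0.0115]
ee_rot: [-90.0, 0.0, -146.3]
wrist_force: [0.3, 0.2, 1.0]
width: 0.482
```

arm_command --motion '[{"tx":0,"ty":0,"tz":0,"turn":0},{"tx":0,"ty":0,"tz":0,"turn":0},{"tx":0,"ty":0,"tz":0,"turn":0},{"tx":0,"ty":0,"tz":0,"turn":0}]' --fingers 0 --grip_force 40

```text
time: 13.12
tool_pos: [0.4614, -0.2776, 0.0113]
ee_rot: [-90.0, 0.0, -146.3]
wrist_force: [1.1, 0.0, -0.6]
width: 0.129
```

arm_command --motion '[{"tx":0,"ty":0,"tz":0,"turn":0},{"tx":0,"ty":-3,"tz":0,"turn":0},{"tx":0,"ty":-10,"tz":0,"turn":0},{"tx":0,"ty":-20,"tz":0,"turn":0},{"tx":0,"ty":0,"tz":0,"turn":0}]'

```text
time: 13.75
tool_pos: [0.4629, -0.2786, 0.0466]
ee_rot: [-89.8, 0.1, -146.3]
wrist_force: [-0.7, -1.0, -2.4]
width: 0.129
```

Gripped: opening 12 mm, weight about 2 N. Raise, carry across, turn.

arm_command --motion '[{"tx":0,"ty":-30,"tz":0,"turn":0},{"tx":0,"ty":-35,"tz":0,"turn":0},{"tx":-15,"ty":-15,"tz":-17,"turn":0},{"tx":-27,"ty":0,"tz":-30,"turn":0},{"tx":-27,"ty":0,"tz":-30,"turn":0}]'

```text
time: 14.38
tool_pos: [0.4761, -0.1743, 0.1241]
ee_rot: [-90.0, 0.0, -146.4]
wrist_force: [0.7, 0.0, -2.3]
width: 0.127
```

arm_command --motion '[{"tx":-30,"ty":0,"tz":-33,"turn":0},{"tx":-30,"ty":0,"tz":-33,"turn":0},{"tx":-30,"ty":0,"tz":-33,"turn":0},{"tx":-27,"ty":0,"tz":-30,"turn":0},{"tx":-20,"ty":0,"tz":-22,"turn":0}]'

```text
time: 15.0
tool_pos: [0.5061, 0.0282, 0.1238]
ee_rot: [-90.0, -0.0, -146.3]
wrist_force: [0.3, 0.2, -2.5]
width: 0.129
```

arm_command --motion '[{"tx":-12.5,"ty":0,"tz":-15.6,"turn":0},{"tx":0,"ty":0,"tz":0,"turn":6},{"tx":0,"ty":0,"tz":0,"turn":9},{"tx":0,"ty":0,"tz":0,"turn":9},{"tx":0,"ty":0,"tz":0,"turn":9}]'

```text
time: 15.62
tool_pos: [0.5077, 0.0464, 0.1237]
ee_rot: [-90.0, -0.0, -179.6]
wrist_force: [-0.1, 0.5, -1.5]
width: 0.128
```

arm_command --motion '[{"tx":0,"ty":0,"tz":0,"turn":5.9},{"tx":0,"ty":0,"tz":0,"turn":0},{"tx":0,"ty":0,"tz":0,"turn":0},{"tx":0,"ty":0,"tz":0,"turn":0}]'

```text
time: 16.12
tool_pos: [0.508, 0.0463, 0.1242]
ee_rot: [-90.0, -0.0, 174.9]
wrist_force: [-0.2, 0.4, -2.7]
width: 0.127
```

Run:
```python
from rig import robot
from h import *
import pickle
st=robot.state(); c=robot.read_camera("wrist"); s=robot.read_camera("scene");print({k:st[k] for k in("time","tool_pos","ee_rot","width","wrist_force")})
pickle.dump((st,c,s),open("w6.pkl","wb"))
crop(c["img"],320,220,320,240,2.4,"pics/w6.png")
crop(s["img"],333,210,140,100,5,"pics/s6.png")
```

```text
{'time': 16.125, 'tool_pos': array([0.50800745, 0.04632141, 0.12417939]), 'ee_rot': array([-8.99982476e+01, -1.16982719e-02,  1.74863680e+02]), 'width': 0.12688065789655434, 'wrist_force': array([-0.16656849,  0.38313747, -2.66323906])}
pics/w6.png 160 100 2.4
pics/s6.png 263 160 5
```

View pics/w6.png

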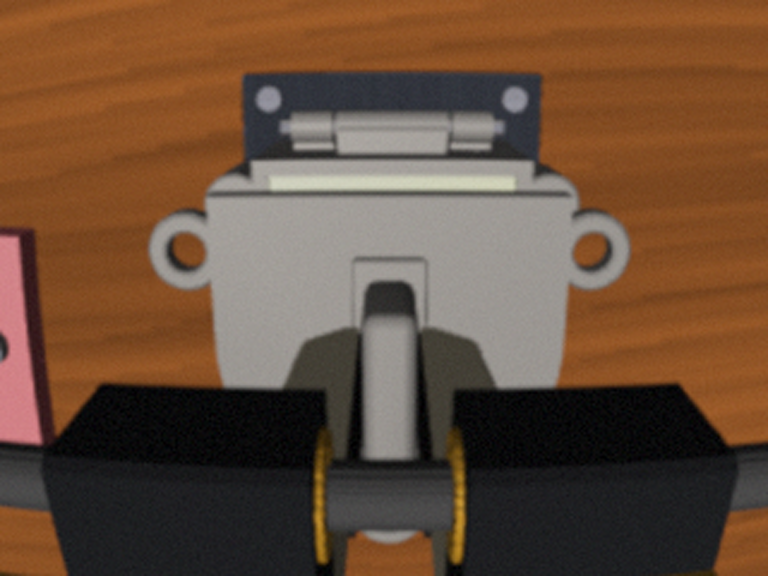

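View pics/s6.png

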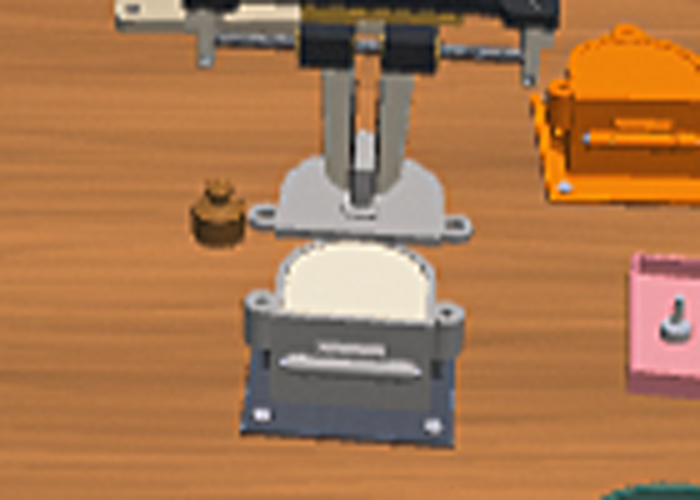

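The plate is over the flask with the straight edge at the hinge side, and it looks level. Descending to about 4 mm above the top.

arm_command --motion '[{"tx":0,"ty":15,"tz":0,"turn":0.1},{"tx":0,"ty":15,"tz":0,"turn":0},{"tx":0,"ty":8,"tz":0,"turn":0},{"tx":0,"ty":3,"tz":0,"turn":0},{"tx":0,"ty":0,"tz":0,"turn":0}]'

```text
time: 16.85
tool_pos: [0.508, 0.0463, 0.0832]
ee_rot: [-90.0, -0.0, 174.7]
wrist_force: [0.4, 0.8, -1.1]
width: 0.123
```

arm_command --motion '[{"tx":0,"ty":3,"tz":0,"turn":0},{"tx":0,"ty":1,"tz":0,"turn":0},{"tx":0,"ty":0,"tz":0,"turn":0},{"tx":0,"ty":0,"tz":0,"turn":0}]'

```text
time: 17.35
tool_pos: [0.5082, 0.0463, 0.0795]
ee_rot: [-90.0, 0.0, 174.7]
wrist_force: [0.5, -0.7, -1.5]
width: 0.127
```

Run:
```python
from rig import robot
from h import *
import pickle
st=robot.state(); c=robot.read_camera("wrist"); s=robot.read_camera("scene");t=robot.read_camera("top");print({k:st[k] for k in("time","tool_pos","ee_rot","width","wrist_force")})
pickle.dump((st,c,s,t),open("w7.pkl","wb"))
a=[cv2.resize(c["img"][185:225,u-20:u+20],None,fx=9,fy=9,interpolation=cv2.INTER_CUBIC) for u in (238,408)]
cv2.imwrite("pics/w7.png",np.hstack(a)[:,:,::-1])
crop(c["img"],320,220,320,240,2.4,"pics/w7b.png")
crop(s["img"],333,210,140,100,5,"pics/s7.png")
crop(t["img"],305,190,140,100,5,"pics/t7.png")
```

```text
{'time': 17.35, 'tool_pos': array([0.50820217, 0.04630276, 0.07949139]), 'ee_rot': array([-9.00012401e+01,  1.49375432e-02,  1.74683222e+02]), 'width': 0.12711820173147942, 'wrist_force': array([ 0.45316844, -0.66333378, -1.54476252])}
pics/w7b.png 160 100 2.4
pics/s7.png 263 160 5
pics/t7.png 235 140 5
```

View pics/w7b.png

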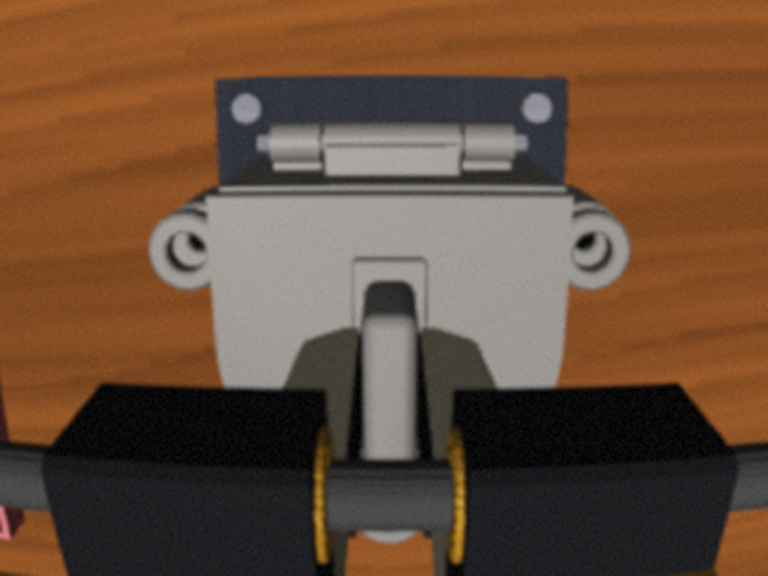

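View pics/s7.png

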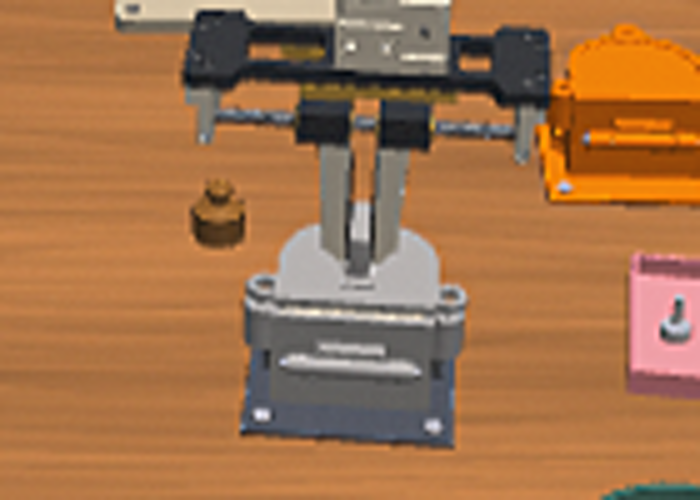

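View pics/t7.png

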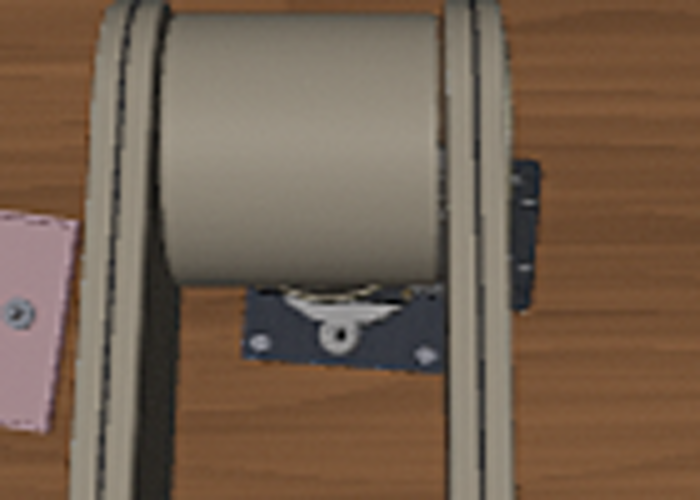

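The nose thread shows centred in the plate's front hole in the top view, crop (340,334). In the wrist view the rear threads show at the upper inner side of the holes. Checking whether that is only parallax.

Run:
```python
from h import *
import pickle
st,c,s,t=pickle.load(open("w7.pkl","rb"))
Th=[(0.4583,0.0508),(0.5384,0.0936),(0.5292,-0.0057)]
ph=np.radians(-5.23); zu=.0795-.0113
P=[]
for l in ((-50,0),(26,50),(26,-50)):
    P.append(np.array([.5082,.0463])+R.from_euler('z',ph).as_matrix()[:2,:2]@np.array(l)/1e3)
print(np.round(P,4))
k=9; ims=[]
for i,uc in ((1,238),(2,408)):
    im=cv2.resize(c["img"][185:225,uc-20:uc+20],None,fx=k,fy=k,interpolation=cv2.INTER_CUBIC)
    def pix(p): u,v=proj(c,p,st); return [(u-uc+20+.5)*k-.5,(v-185+.5)*k-.5]
    for ctr,rad,z,col in ((P[i],.005,zu+.006,(255,0,0)),(P[i],.005,zu,(255,255,0)),(Th[i],.003,.063,(0,255,255))):
        pts=np.array([pix([ctr[0]+rad*np.cos(a),ctr[1]+rad*np.sin(a),z]) for a in np.linspace(0,6.28,40)])
        cv2.polylines(im,[pts.round().astype(int)],True,col,1)
    ims.append(im)
cv2.imwrite("pics/ov7.png",np.hstack(ims)[:,:,::-1])
u,v=proj(t,[*P[0],zu+.006]);print("top nose pred plate",(u-235)*5,(v-140)*5, "thread",proj(t,[*Th[0],.063]))
```

```text
[[ 0.4584  0.0509]
 [ 0.5386  0.0937]
 [ 0.5295 -0.0059]]
top nose pred plate 337.1412116171629 331.23562966236136 thread (np.float64(302.6049556077156), np.float64(206.4222215186915))
```

View pics/ov7.png

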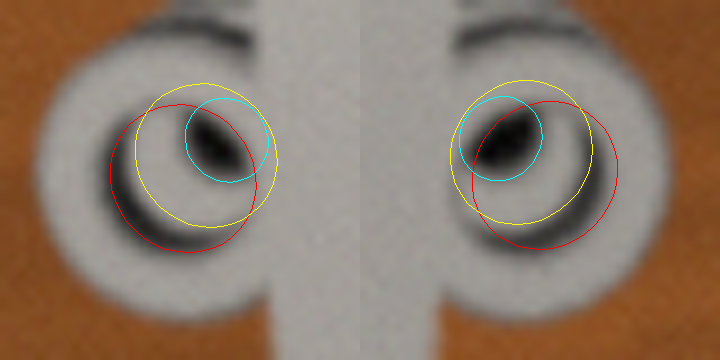

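The prediction matches. The hole rims sit within about 0.6 mm of where they should be, and the visible thread crescents are pure parallax, so all three holes lie over their threads with 2 mm of margin. The gap is about 5 mm; lowering 1 mm, settling and checking.

arm_command --motion '[{"tx":0,"ty":1,"tz":0,"turn":0},{"tx":0,"ty":0,"tz":0,"turn":0},{"tx":0,"ty":0,"tz":0,"turn":0},{"tx":0,"ty":0,"tz":0,"turn":0},{"tx":0,"ty":0,"tz":0,"turn":0}]'

```text
time: 18.12
tool_pos: [0.5081, 0.0463, 0.0784]
ee_rot: [-90.0, 0.0, 174.7]
wrist_force: [-0.1, 0.1, -2.5]
width: 0.124
```

arm_command --motion '[{"tx":0,"ty":0,"tz":0,"turn":0},{"tx":0,"ty":0,"tz":0,"turn":0},{"tx":0,"ty":0,"tz":0,"turn":0}]'

```text
time: 18.5
tool_pos: [0.5081, 0.0463, 0.0783]
ee_rot: [-90.0, -0.0, 174.7]
wrist_force: [-0.1, 0.7, -0.9]
width: 0.13
```

Run:
```python
from rig import robot
from h import *
st=robot.state(); s=robot.read_camera("scene"); print({k:st[k] for k in("time","tool_pos","ee_rot","width","wrist_force","joint_velocities")})
a=cv2.resize(s["img"][195:255,290:370],None,fx=9,fy=9,interpolation=cv2.INTER_CUBIC)
cv2.imwrite("pics/s8.png",a[:,:,::-1]); cv2.imwrite("pics/s8full.png",s["img"][:,:,::-1])
# gap check: rear edge of plate underside vs flask top rear edge, at x=+40
M=R.from_euler('z',-5.23,degrees=True).as_matrix()
for l,z in ((40,.063),(40,.067),(40,.073)):
    for y in (-30,30):
        u,v=proj(s,M@np.array([l/1e3,y/1e3,z])+[.508,.0463,0]); print(z,y,round((u-290+.5)*9),round((v-195+.5)*9))
```

```text
{'time': 18.5, 'tool_pos': array([0.50805655, 0.04631692, 0.07831637]), 'ee_rot': array([-8.99998319e+01, -4.35678028e-03,  1.74683516e+02]), 'width': 0.12954632875758218, 'wrist_force': array([-0.10244764,  0.66135833, -0.91610121]), 'joint_velocities': array([-0.04990743,  0.00485406, -0.00626086,  0.00475054,  0.09011072,
       -0.05642513])}
0.063 -30 293 258
0.063 30 494 270
0.067 -30 293 247
0.067 30 494 259
0.073 -30 294 230
0.073 30 495 243
```

View pics/s8.png

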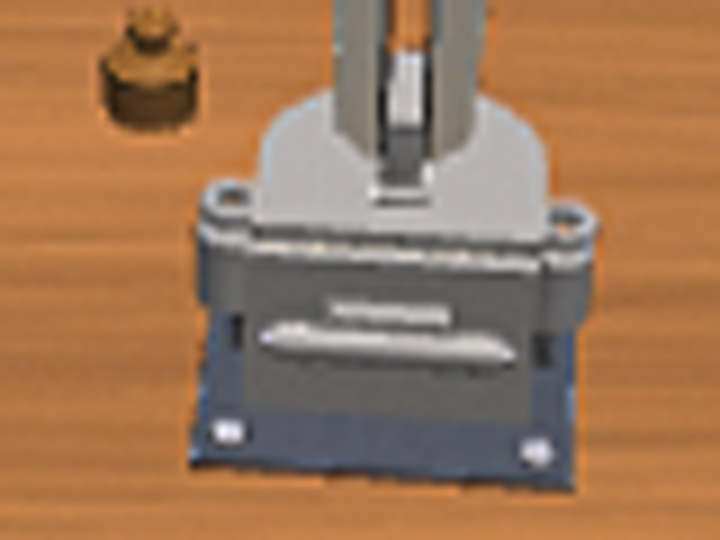

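View pics/s8full.png

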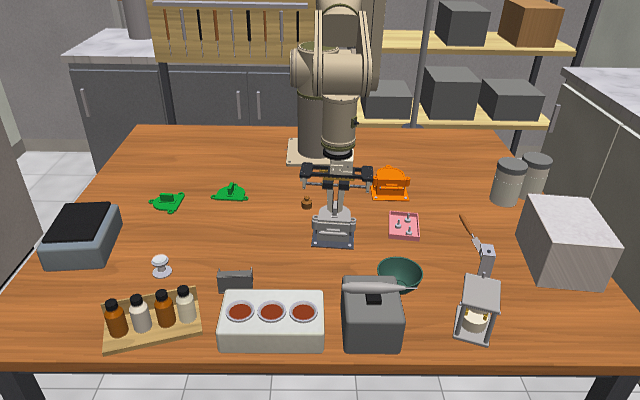

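The plate hovers parallel above the closed flask, with a light strip of flask top visible under the rear edge at rows 240-260. The force is only the plate's own weight, everything is still, and the bystanders haven't moved. Handing in.

```bash
python3 -c "
from rig import robot
print(robot.finish_job())"
```

```text
the job is handed in; nothing more can be done
None
```

The flask is closed, and the plate is held still about 4 mm above it, straight edge to the hinge, with its holes over the threads. I handed the job in at about 18.6 s, and no verdict came back.

- **Closing:** I swung the upper half shut from about 67° at a steady pace, with contact force of at most about 5 N on the way. It stopped at 63.1 mm; pressing to 16 N there moved it no further.
- **Holding the plate:** I gripped the grey plate by its lug at 40 N. The jaws read about 12 mm, the lug's thickness. The tool is vertical to within 0.1° and the plate looks level in the pictures.
- **Hole alignment:** The rear holes sit within about 0.6 mm of where they should be over their threads, against 2 mm of margin. The front thread looked centred in its hole in the top view. I made these checks about 1 mm higher than the final height.
- **Final state:** The wrist force reads only about the plate's own weight, so it is not resting on the flask. The arm is still, and nothing else looks moved in the last scene picture.

**Disagreements:** The scene camera read about 5 mm off in x against the wrist camera, so I used the wrist measurements for alignment. One move call was refused for missing keys before anything moved. The 4 mm gap comes from the grip height, and the last picture agreed only roughly because it is low resolution.

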